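# Test the breaker and load the drying board

### The arm

A 6-joint arm with a two-finger parallel gripper is mounted at the origin on the work surface. World frame = base frame: x ahead of the robot, y to its left, z up, the work surface at z = 0. Lengths are in m, angles in rad, forces in N, time in s.
With the tool pointing down it reaches from about 0.25 to 0.775 m from the base axis. Payload 4 kg.
Tool frame: the origin (TCP) lies on the centre line of the jaws, within the pads' length; the fingertips stand robot.tips_ahead ahead of it and the grasp point (between the pads) lies 8 mm behind it (robot.tips_ahead is the distance from the TCP to the fingertips, in m); z points along the fingers, y is the line along which they close (so a half turn about z gives the same grasp; the last joint's range is limited). The gripper opens to 94 mm and grips with 3 to 60 N. Pads are 16 mm wide; open, the fingers measure 119 mm over their backs; the gripper's body (75 mm by 177 mm) begins 78 mm behind the grasp point.
Start: joints at [1.016, 0.087, 1.371, -0, 1.684, -0.103], TCP at [0.24, 0.495, 0.217] pointing down, gripper open.
Joint ranges: [-3.1, 3.1], [-0.76, 2.03], [0.27, 2.55], [-1.08, 4.22], [0.17, 2.65], [-2.57, 2.57]. Speed limits (rad/s): [2.79, 2.79, 3.14, 3.14, 3.14, 3.14].

### API

Orientations are given as [roll, pitch, yaw] about the fixed x, y, z axes, in that order (R = Rz(yaw) Ry(pitch) Rx(roll)).
In Python, from bench import robot, snapshot, close_job, spotter gives the robot as it stands. The module is installed in compiled form; this text tells all that it offers.
- The arm moves only by the tool servo_tool, never from a script. Its argument "commands" is one flat list of numbers, 7 for each row, row after row: the shift along the tool's x, y, z in m, then the turn, a rotation vector about the tool's x, y, z in degrees, then the finger opening in m, from 0 to 0.094. In form: [x, y, z, ax, ay, az, grip, x, y, z, ax, ay, az, grip, ...]. A call has 1 to 10 rows; each row is the pose to reach, as a shift and turn from the pose commanded when the call began, along the tool's axes at that moment; what a row does not reach only later rows make up. A row lasts 1/8 s, in which the tool goes at most 62.5 mm and 10.7 degrees, less where a joint would pass 70% of its speed; a pose out of reach is approached as far as the arm can. A call with a gripper value outside its range is refused whole. The fingers move at their own pace and stop on an object; the grip force is fixed at half the most. Time passes only in rows, so rows that repeat a pose let the fingers close. It gives the time, the measured TCP pose, the force, the opening and the grip force at its end, in the units of the state.
- robot.get_obs(): the state, without advancing time (a new reading comes with each control period).
- snapshot(name): name is "scene" or "top" or "wrist"; returns a dict with "img" (400x640x3 uint8, blue, green, red), "camera_matrix" (3x3 intrinsics, pixels), "extrinsics" (4x4, takes a point from camera to world coordinates); the wrist camera has in their place "hand_eye" (4x4, takes a point from camera to tool coordinates, whose origin is the TCP and whose axes are the flange's). Camera axes: x right, y down, z forward; pixel columns grow to the right and rows downward; lengths in m; the calibration is good to about 2 mm. The wrist camera is an equidistant fisheye: a pixel r from the principal point sees the ray r / f radians off the axis. A picture is of the moment at which its call begins: read the wrist's pose just before it. There is no depth.
- close_job(): hands the job in; it is judged then, once.
Trained networks look in a picture, given as the dict that the camera call returned (one of the last four; its "shot" number tells which), for a name from the list of things; names that differ only in an ending like _2 or _b are one class to them, and where a whole thing is asked for, a point or a joint stands for the part that bears it (a point fixed in the world has none). Each returns a list of dicts, best first, with "conf" (0 to 1); they miss things now and then, are a little off and sometimes report something else, mostly with a low value. They report only what shows in the picture. A call takes as long as a camera call.
- spotter.trace(name, picture): "region" (400x640 bool, what is visible of it) and "box" ([left, top, width, height] in pixels, round what is visible of it).
The state is a dict: "time": time; "joint_positions": joint angles; "qvel": joint speeds; "joint_torque": joint torques, N m; "tool_pos": TCP position; "ee_rot": TCP orientation; "wrist_force": force on the tool from outside, world axes, zero at the start; "wrist_torque": the same for the moment, N m; "width": finger opening in m; "finger_force": force on a finger pad.
Only numpy, scipy, OpenCV 4.12 (cv2) and the standard library are available. Lean on these libraries where they do the work, as an engineer would, in place of code of your own. Each camera call takes 0.05 s, during which the arm holds its last target. There are 200 camera calls.

### The job

Before the heater may dry anything its breaker gets its test: press the button on top of the white breaker box so that the lever on its front drops, and leave it down while you load. Then take the trimming tool off the raised ware board, lay it across both forks of its wooden rest, and gently stand every clay cup upright on the board, wholly on it with no foot overhanging an edge. When all is in place lift the breaker lever fully up until it stays up by itself, and leave the basin and jar where they are.

Things in the scene. Friction and masses are not known exactly. Their poses are not given: they have to be found in the camera images.
- breaker: white plastic breaker box fixed to the bench, 100 (x) x 130 (y) x 155 mm tall, on a steel foot plate 130 x 160 x 8 mm; origin at the centre of its underside, its own -x is the front from which the lever sticks out, z up
- lever (a joint): lever angle: 0 to 0.07 = up and latched (points 20 deg above level, out of the box's front), 1.05 = dropped (40 deg below level). Latched at the start and cannot be pulled down; falls by its own weight when the button is pressed; stays at no angle between. Lifted to its upper stop at 0 it latches, against some 3 N felt at the grip below 0.45 rad
- lever_grip (a point): centre of the black grip block at the lever's end, 44 mm long along the lever, 18 mm wide (along the box's y) and 18 mm thick, 90 mm from the hinge; moves with the lever; about 149 mm above the bench when up, 60 mm when dropped; nothing under it; pinch it from above across the box's y
- lever_hinge (a point): the lever's hinge point, 118 mm above the bench, 8 mm inside the box's front face on its midline; the hinge axis runs along the box's y
- test_button (a joint): how far the test button is pressed down, 0 to 0.010 m; springy, 1.5 N to start and 5 N fully down; the lever is released from about 7 mm on, so press it fully; it springs back
- button_top (a point): centre of the top face of the round black test button on top of the box, 28 mm across, standing 13 mm above its grey collar, top 172 mm above the bench; pressed straight down
- board: raised wooden ware board fixed to the bench: top 130 mm wide (its x) and 400 mm long (its y), top face 60 mm above the bench, 18 mm thick, on two feet; room for four cups in a row at 95 mm spacing; origin on the bench under its centre, z up
- rest: wooden tool rest fixed to the bench: base 70 (x) x 120 (y) x 8 mm with two forked uprights 90 mm apart along its y (at y = -45 and +45 mm, each 12 mm thick); fork floors 50 mm above the bench, prongs to 70 mm, gap between prongs 34 mm (along x); the tool lies along its y; origin at the centre of its underside
- rest_top (a point): point midway between the two forks at the height of the fork floors, 50 mm above the bench
- trimmer: loose wooden trimming tool, lying on the board at the start: 191 mm long along its x; handle 16 mm wide, 14 mm thick from x = -95 to +55 mm, then a steel blade 14 mm wide, 4 mm thick to +96 mm; 60 g; origin on its underside at mid-length (balance point at x = -13 mm), z up; either end may go to either fork, either face up
- cup1: one of up to four alike handleless cups of plain leather-hard clay, standing upright, open at the top: 62 mm tall, foot 50 mm across, belly 60 mm across from 25 to 42 mm above the foot, rim 55 mm across, wall 5 mm, 180 g; may be absent; origin at the centre of its underside, z up its axis
- cup2: one of up to four alike handleless cups of plain leather-hard clay, standing upright, open at the top: 62 mm tall, foot 50 mm across, belly 60 mm across from 25 to 42 mm above the foot, rim 55 mm across, wall 5 mm, 180 g; may be absent; origin at the centre of its underside, z up its axis
- cup3: one of up to four alike handleless cups of plain leather-hard clay, standing upright, open at the top: 62 mm tall, foot 50 mm across, belly 60 mm across from 25 to 42 mm above the foot, rim 55 mm across, wall 5 mm, 180 g; may be absent; origin at the centre of its underside, z up its axis
- cup4: one of up to four alike handleless cups of plain leather-hard clay, standing upright, open at the top: 62 mm tall, foot 50 mm across, belly 60 mm across from 25 to 42 mm above the foot, rim 55 mm across, wall 5 mm, 180 g; may be absent; origin at the centre of its underside, z up its axis
- basin: bystander: blue plastic water basin, 150 mm across and 55 mm tall, loose; origin at the centre of its underside
- jar: bystander: closed jar 70 mm across and 100 mm tall, loose; origin at the centre of its underside

How it is judged:
By the outcome, as a careful person would: the job done as asked, in the order asked, and still so for the second after the job is handed in, with the robot touching nothing.
Of cup1, cup2, cup3, cup4 only 2 to 4 are there at a start; the rules pass over those that are not, and their reading is None.
At some moment in a run one of cup1, cup2, cup3, cup4 may be knocked a few centimetres aside while the robot is not near it.
It also fails if it takes over 210 s, if anything falls off the work surface, if the arm or the gripper's body presses on something with over 40 N, if the wrist force passes 120 N, or if a joint passes its speed limit or range.

## Working session

There is one attempt and no reset: what is moved stays moved. The work goes in short steps, Python scripts to look and compute and a tool call to move; the robot and the scene stay as the last step left them, time stands still between calls to the robot, and variables do not carry over. Pictures are saved under pics/ and viewed, at most 14 in all, crops included, and the job is handed in when it is done.

Besides the shell and the picture viewer there is one more tool, called after "Request:" by a JSON object that holds its "method" and its "body", one argument or row to a line. servo_tool: Moves the arm, as the interface text tells. Its arguments: {"type":"object","properties":{"commands":{"type":"array","items":{"type":"number"}}},"required":["commands"]}

```bash
mkdir -p pics
python3 - <<'E'
from bench import robot, snapshot
import cv2,numpy as np
o=robot.get_obs(); print({k:np.round(v,3) for k,v in o.items()}, robot.tips_ahead)
for n in ("scene","top"):
    s=snapshot(n); cv2.imwrite(f"pics/{n}0.png",s["img"]); print(n,np.round(s["camera_matrix"],1).tolist(),np.round(s["extrinsics"],3).tolist())
E
```

```text
{'time': np.float64(0.0), 'joint_positions': array([ 1.016,  0.088,  1.372,  0.   ,  1.684, -0.103]), 'qvel': array([ 0.   ,  0.   , -0.001, -0.   ,  0.001, -0.001]), 'joint_torque': array([ 1.0000e-03, -3.4018e+01, -3.0243e+01,  7.2000e-02,  3.3000e-02,
       -0.0000e+00]), 'tool_pos': array([0.24 , 0.494, 0.215]), 'ee_rot': array([-3.139, -0.   ,  2.69 ]), 'wrist_force': array([-0.002,  0.019, -0.092]), 'wrist_torque': array([ 0.039, -0.006, -0.041]), 'finger_force': np.float64(0.0), 'width': np.float64(0.094)} 0.011
scene [[364.4, 0.0, 317.4], [0.0, 364.4, 193.9], [0.0, 0.0, 1.0]] [[0.708, 0.389, -0.589, 1.216], [0.706, -0.361, 0.61, -0.756], [0.025, -0.848, -0.53, 0.761], [0.0, 0.0, 0.0, 1.0]]
top [[393.1, 0.0, 313.8], [0.0, 393.1, 198.1], [0.0, 0.0, 1.0]] [[0.026, -0.993, 0.117, 0.372], [-1.0, -0.027, -0.009, -0.019], [0.012, -0.117, -0.993, 1.372], [0.0, 0.0, 0.0, 1.0]]
```

View pics/scene0.png

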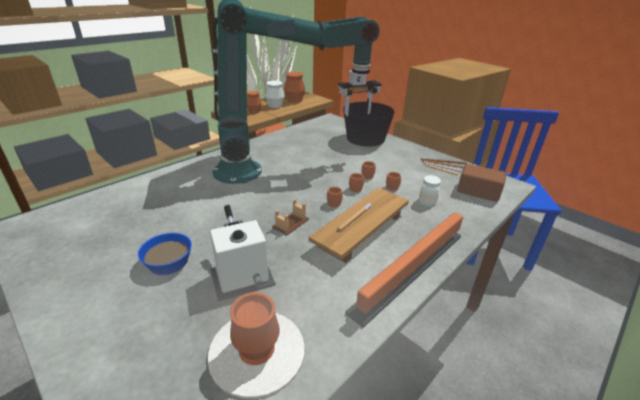

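View pics/top0.png

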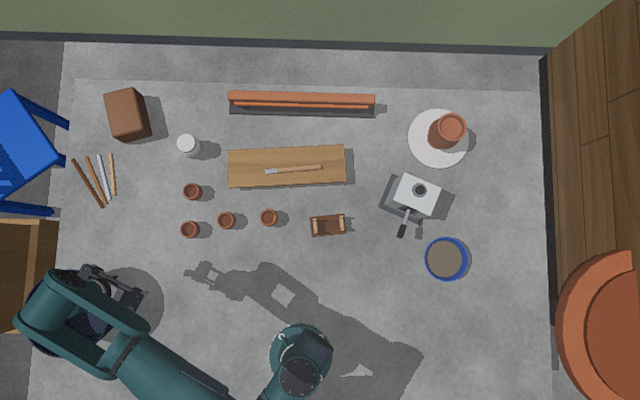

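```bash
cat > h.py <<'E'
import numpy as np, cv2
from scipy.optimize import minimize
from scipy.spatial.transform import Rotation as Rt
from bench import robot, snapshot, spotter
def box(x0,x1,y0,y1,z0,z1): return np.array([[x,y,z] for x in(x0,x1) for y in(y0,y1) for z in(z0,z1)])/1000.
def cyl(*rz):
    a=np.linspace(0,2*np.pi,32,endpoint=False)
    return np.vstack([np.c_[r*np.cos(a),r*np.sin(a),0*a+z] for r,z in rz])/1000.
M=dict(cup=[cyl((25,0),(30,25),(30,42),(27.5,62))], board=[box(-65,65,-200,200,42,60)],
 trimmer=[box(-95,55,-8,8,0,14),box(55,96,-7,7,5,9)],
 rest=[box(-35,35,-60,60,0,8)]+[box(s*17,s*27,y-6,y+6,8,70) for s in(-1,1) for y in(-45,45)]+[box(-27,27,y-6,y+6,8,50) for y in(-45,45)],
 breaker=[box(-50,50,-65,65,0,155),box(-65,65,-80,80,0,8),cyl((14,155),(14,172))],
 basin=[cyl((60,0),(75,55))], jar=[cyl((35,0),(35,100))])
def pose(o=None):
    o=o or robot.get_obs(); T=np.eye(4); T[:3,:3]=Rt.from_euler('xyz',o["ee_rot"]).as_matrix(); T[:3,3]=o["tool_pos"]; return T
def shot(name):
    T=pose(); s=snapshot(name); s["wrist"]=name=="wrist"
    s["E"]=T@s["hand_eye"] if s["wrist"] else s["extrinsics"]; return s
def proj(s,P):
    c=(np.atleast_2d(P)-s["E"][:3,3])@s["E"][:3,:3]; K=s["camera_matrix"]
    if s["wrist"]:
        r=np.hypot(c[:,0],c[:,1])+1e-9; th=np.arctan2(r,c[:,2]); q=c[:,:2]*(th/r)[:,None]
    else: q=c[:,:2]/c[:,2:]
    return q*[K[0,0],K[1,1]]+[K[0,2],K[1,2]]
def ground(s,uv,z):
    K=s["camera_matrix"]; q=(np.atleast_2d(uv)-[K[0,2],K[1,2]])/[K[0,0],K[1,1]]
    if s["wrist"]:
        th=np.linalg.norm(q,axis=1)+1e-9; d=np.c_[q*(np.sin(th)/th)[:,None],np.cos(th)]
    else: d=np.c_[q,np.ones(len(q))]
    d=d@s["E"][:3,:3].T; c=s["E"][:3,3]; return c+d*((z-c[2])/d[:,2])[:,None]
def mask(s,parts,p,z,S=4):
    c,n=np.cos(p[2]),np.sin(p[2]); R=np.array([[c,-n,0],[n,c,0],[0,0,1]])
    m=np.zeros((400*S,640*S),np.uint8)
    for q in parts:
        uv=proj(s,q@R.T+[p[0],p[1],z]); h=cv2.convexHull(((uv+.5)*S*16-8).round().astype(np.int32)); cv2.fillConvexPoly(m,h,1,shift=4)
    return m
def fit(kind,views,p0,z=0.,yaw=True):
    """views: [(shot, region)]; returns pose x,y,yaw and IoU"""
    big=[cv2.resize(r.astype(np.uint8),None,fx=4,fy=4,interpolation=cv2.INTER_NEAREST) for _,r in views]
    def cost(p):
        p=p if yaw else [p[0],p[1],0]; t=0
        for (s,_),b in zip(views,big):
            m=mask(s,M[kind],p,z); t-=(m&b).sum()/max((m|b).sum(),1)
        return t/len(views)
    p0=np.array(p0,float); n=3 if yaw else 2; st=[.02,.02,.15]
    r=minimize(cost,p0[:n],method="Nelder-Mead",options=dict(initial_simplex=np.vstack([p0[:n]]+[p0[:n]+np.eye(n)[i]*st[i] for i in range(n)]),xatol=2e-4,fatol=1e-4,maxfev=150))
    return r.x,-r.fun
def cent(r): v,u=np.nonzero(r); return np.array([u.mean(),v.mean()])
E
python3 - <<'E'
from h import *
t,s=shot("top"),shot("scene")
for n in ["cup1","board","trimmer","rest","breaker","lever_grip","test_button","basin","jar"]:
    for c in (t,s):
        L=spotter.trace(n,c); print(n,[(round(d["conf"],2),d["box"],int(d["region"].sum())) for d in L[:6]])
        if n in("lever_grip","test_button"): continue
    L=[d for d in spotter.trace(n,t) if d["conf"]>.4]
    k={"cup1":"cup"}.get(n,n)
    for d in L:
        if n=="lever_grip": print(ground(t,cent(d["region"]),.149)); continue
        if n=="test_button": print(ground(t,cent(d["region"]),.172)); continue
        z=.06 if n=="trimmer" else 0
        uv=cent(d["region"]); g=ground(t,uv,z+.03)[0]; a=0
        if k in("trimmer",): 
            q=ground(t,np.argwhere(d["region"])[:,::-1].astype(float),.07)[:,:2]; e=np.linalg.eigh(np.cov(q.T))[1][:,1]; a=np.arctan2(e[1],e[0])
        best=[fit(k,[(t,d["region"])],[g[0],g[1],a+da],z,k not in("cup","basin","jar")) for da in ([0,np.pi] if k=="trimmer" else [0] if k!="breaker" else [0,.5,-.5])]
        print("  ",k,[(np.round(b[0],4).tolist(),round(b[1],3)) for b in best])
E
```

```text
cup1 [(0.62, [178.9, 220.8, 20.9, 18.2], 290), (0.56, [182.5, 183.7, 20.2, 17.5], 288), (0.52, [262.0, 211.8, 15.9, 15.3], 239), (0.49, [215.9, 212.5, 20.3, 15.8], 257)]
cup1 [(0.77, [323.5, 185.3, 22.5, 19.3], 304), (0.69, [347.0, 172.0, 18.3, 21.6], 262), (0.63, [385.2, 170.6, 13.6, 17.9], 223), (0.6, [208.5, 206.2, 67.5, 93.4], 4049), (0.49, [360.9, 159.7, 14.5, 22.0], 222)]
   cup [([0.4102, 0.3866], np.float64(0.93))]
   cup [([0.5398, 0.3844], np.float64(0.945))]
   cup [([0.4568, 0.1214], np.float64(0.915))]
   cup [([0.4453, 0.2634], np.float64(0.918))]
board [(0.64, [226.2, 142.6, 119.2, 45.2], 4270)]
board [(0.82, [311.7, 189.6, 100.3, 73.6], 3025), (0.42, [338.4, 206.5, 33.7, 22.3], 188), (0.29, [208.0, 204.4, 67.3, 95.3], 3974)]
   board [([0.6344, 0.0662, 0.0792], np.float64(0.923))]
trimmer [(0.84, [270.5, 165.8, 50.8, 7.0], 206)]
trimmer [(0.51, [340.1, 205.9, 30.4, 21.7], 165)]
   trimmer [([0.6217, 0.0393, 1.6849], np.float64(0.66)), ([0.6234, 0.0249, 4.8287], np.float64(0.647))]
rest [(0.89, [310.5, 215.8, 36.8, 20.8], 680), (0.62, [180.6, 185.1, 21.9, 16.0], 292), 
[... 501 characters left out ...]
9, -0.3504, -0.4168], np.float64(0.899))]
lever_grip [(0.52, [416.6, 184.2, 7.0, 11.6], 68), (0.47, [398.0, 210.2, 10.1, 29.9], 166)]
lever_grip [(0.52, [224.0, 205.6, 9.1, 12.1], 102)]
[[ 0.55092271 -0.36040413  0.149     ]]
[[ 0.43860593 -0.31043334  0.149     ]]
test_button []
test_button [(0.56, [232.0, 230.3, 9.6, 6.4], 83)]
basin [(0.87, [419.4, 236.5, 51.8, 45.7], 1557)]
basin [(0.88, [137.0, 228.6, 53.1, 46.0], 1748)]
   basin [([0.3347, -0.4745], np.float64(0.96))]
jar [(0.67, [175.3, 137.2, 30.6, 22.4], 486)]
jar [(0.71, [138.7, 227.5, 53.2, 48.0], 1742), (0.64, [419.9, 174.5, 17.9, 30.3], 535), (0.46, [221.3, 203.0, 11.6, 18.3], 117)]
   jar [([0.6907, 0.3955], np.float64(0.863))]
```

```bash
cat >> h.py <<'E'
def mv(x,y,z,yaw,tilt=0):
    T=pose(); D=np.eye(4); D[:3,:3]=Rt.from_euler('xyz',[np.pi,0,yaw]).as_matrix(); D[:3,3]=[x,y,z]
    d=np.linalg.inv(T)@D; rv=np.degrees(Rt.from_matrix(d[:3,:3]).as_rotvec())
    print("MOVE",np.round(d[:3,3],4).tolist(),np.round(rv,1).tolist(),"dist",round(float(np.linalg.norm(d[:3,3])),3))
E
python3 -c "
from h import *
mv(.525,-.346,.27,2.73)"
```

```text
MOVE [-0.6234, -0.6321, -0.0536] [0.0, -0.0, -2.3] dist 0.889
```

Request:
{"method": "servo_tool", "body": {
  "commands": [0, 0, -0.054, 0, 0, 0, 0.0, -0.623, -0.632, -0.054, 0, 0, -2.3, 0, -0.623, -0.632, -0.054, 0, 0, -2.3, 0, -0.623, -0.632, -0.054, 0, 0, -2.3, 0, -0.623, -0.632, -0.054, 0, 0, -2.3, 0, -0.623, -0.632, -0.054, 0, 0, -2.3, 0, -0.623, -0.632, -0.054, 0, 0, -2.3, 0, -0.623, -0.632, -0.054, 0, 0, -2.3, 0, -0.623, -0.632, -0.054, 0, 0, -2.3, 0, -0.623, -0.632, -0.054, 0, 0, -2.3, 0]
}}

```text
time: 2.8
tool_pos: [0.4208, -0.04, 0.2709]
ee_rot: [3.141, 0.001, 2.73]
wrist_force: [0.2, 0.5, 0.4]
width: 0.0008
finger_force: 0.0
```

```bash
python3 -c "
from h import *
print(robot.get_obs()['time'],robot.get_obs()['tool_pos'])
mv(.525,-.346,.27,2.73)"
```

```text
2.8 [ 0.42079778 -0.040031    0.27089427]
MOVE [-0.218, -0.2386, 0.001] [0.0, 0.1, -0.0] dist 0.323
```

Request:
{"method": "servo_tool", "body": {
  "commands": [-0.218, -0.239, 0, 0, 0, 0, 0, -0.218, -0.239, 0, 0, 0, 0, 0, -0.218, -0.239, 0, 0, 0, 0, 0, -0.218, -0.239, 0, 0, 0, 0, 0, -0.218, -0.239, 0, 0, 0, 0, 0, -0.218, -0.239, 0, 0, 0, 0, 0, -0.218, -0.239, 0, 0, 0, 0, 0]
}}

```text
time: 3.68
tool_pos: [0.5245, -0.3444, 0.2697]
ee_rot: [3.141, -0.002, 2.729]
wrist_force: [-1.5, 0.0, 0.4]
width: 0.0007
finger_force: 0.0
```

Run:
```python
from h import *
o=robot.get_obs();print(o['tool_pos'],o['ee_rot'])
w=shot("wrist"); t=shot("top"); cv2.imwrite("pics/w1.png",w["img"]); print(w["camera_matrix"],np.round(w["hand_eye"],3).tolist())
for n in ["test_button","breaker","lever_grip"]:
  for c in(w,t):
    for d in spotter.trace(n,c)[:3]: print(n,round(d["conf"],2),d["box"],ground(c,cent(d["region"]),{"test_button":.172,"breaker":.155,"lever_grip":.149}[n])[0].round(4))
```

```text
[ 0.5245236  -0.34437568  0.26972156] [ 3.14062629e+00 -1.57334389e-03  2.72912273e+00]
[[309.70691629   0.         317.04577745]
 [  0.         309.70691629 197.80819554]
 [  0.           0.           1.        ]] [[-0.0, -0.961, -0.277, 0.081], [1.0, -0.001, 0.001, 0.0], [-0.001, -0.277, 0.961, -0.168], [0.0, 0.0, 0.0, 1.0]]
test_button 0.84 [299.4, 213.8, 28.5, 20.9] [ 0.5415 -0.3549  0.172 ]
breaker 0.8 [244.7, 52.2, 138.4, 209.4] [ 0.5117 -0.3425  0.155 ]
breaker 0.5 [297.3, 56.1, 21.5, 100.6] [ 0.4383 -0.3126  0.155 ]
breaker 0.83 [380.3, 173.9, 51.3, 48.5] [ 0.5218 -0.3084  0.155 ]
lever_grip 0.65 [301.3, 57.8, 19.0, 100.0] [ 0.4399 -0.3133  0.149 ]
lever_grip 0.41 [181.1, 219.3, 18.8, 21.2] [0.4072 0.3508 0.149 ]
```

View pics/w1.png

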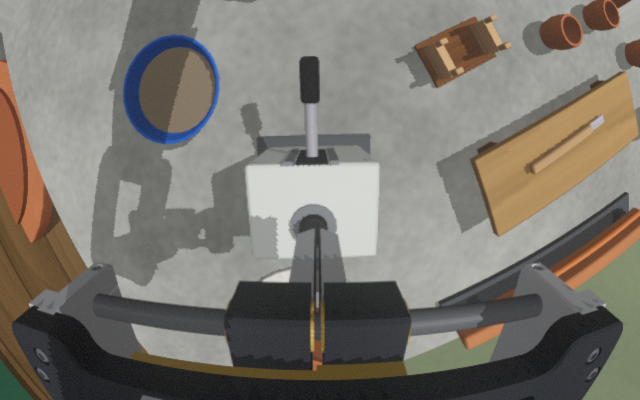

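Run:
```python
from h import *
w=shot("wrist")
c=ground(w,[(247,163),(378,163),(377,258),(245,256)],.155); print(c.round(4), c.mean(0).round(4)); 
e=c[1]-c[0]; print("size",np.linalg.norm(e),np.linalg.norm(c[2]-c[1]),"yaw of y edge",np.arctan2(e[1],e[0])); e=c[2]-c[3];print(np.arctan2(e[1],e[0]))
print(ground(w,[(313.6,226)],.172),ground(w,[(310,80)],.149))
p=c.mean(0); mv(p[0],p[1],.19,2.73)
```

```text
[[ 0.4685 -0.3901  0.155 ]
 [ 0.518  -0.277   0.155 ]
 [ 0.611  -0.312   0.155 ]
 [ 0.5542 -0.4372  0.155 ]] [ 0.5379 -0.3541  0.155 ]
size 0.12343783173590106 0.09937404056773155 yaw of y edge 1.1587343348983974
1.145183277203537
[[ 0.54539778 -0.35497314  0.172     ]] [[ 0.42203987 -0.30480579  0.149     ]]
MOVE [-0.0163, -0.0044, 0.0811] [-0.0, 0.0, 0.0] dist 0.083
```

Request:
{"method": "servo_tool", "body": {
  "commands": [-0.018, -0.0035, 0.03, 0, 0, 0, 0, -0.018, -0.0035, 0.065, 0, 0, 0, 0, -0.018, -0.0035, 0.08, 0, 0, 0, 0, -0.018, -0.0035, 0.09, 0, 0, 0, 0, -0.018, -0.0035, 0.096, 0, 0, 0, 0, -0.018, -0.0035, 0.099, 0, 0, 0, 0, -0.018, -0.0035, 0.099, 0, 0, 0, 0, -0.018, -0.0035, 0.099, 0, 0, 0, 0]
}}

```text
time: 5.12
tool_pos: [0.5398, -0.3546, 0.1732]
ee_rot: [-3.141, 0.001, 2.73]
wrist_force: [-4.2, 3.3, 5.9]
width: 0.0002
finger_force: 3.1
```

Run:
```python
from h import *
w=shot("wrist");s=shot("scene"); cv2.imwrite("pics/w2.png",np.hstack([w["img"][0:250,200:440],s["img"][180:310,180:300].repeat(2,0).repeat(2,1)[:250]]))
```

```text
(no output)
```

View pics/w2.png

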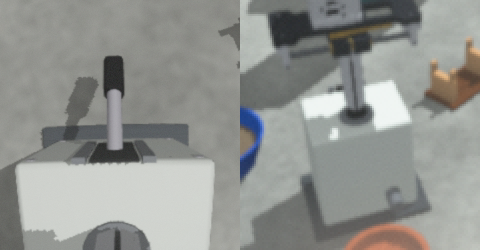

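Request:
{"method": "servo_tool", "body": {
  "commands": [0, 0, -0.06, 0, 0, 0, 0, 0, 0, -0.12, 0, 0, 0, 0, 0, 0, -0.13, 0, 0, 0, 0]
}}

```text
time: 5.6
tool_pos: [0.5415, -0.3561, 0.3083]
ee_rot: [-3.138, 0.013, 2.73]
wrist_force: [0.4, -0.6, -0.1]
width: 0.0004
finger_force: 0.0
```

```bash
python3 -c "
from h import *
print(robot.get_obs()['tool_pos']);mv(.60,.04,.29,1.68)"
```

```text
[ 0.54148798 -0.35614002  0.30826659]
MOVE [0.1052, 0.3865, 0.0156] [0.2, 0.8, 60.1] dist 0.401
```

Request:
{"method": "servo_tool", "body": {
  "commands": [0.105, 0.386, 0.015, 0, 0, 60, 0.03, 0.105, 0.386, 0.015, 0, 0, 60, 0.03, 0.105, 0.386, 0.015, 0, 0, 60, 0.03, 0.105, 0.386, 0.015, 0, 0, 60, 0.03, 0.105, 0.386, 0.015, 0, 0, 60, 0.03, 0.105, 0.386, 0.015, 0, 0, 60, 0.03, 0.105, 0.386, 0.015, 0, 0, 60, 0.03, 0.105, 0.386, 0.015, 0, 0, 60, 0.03, 0.105, 0.386, 0.015, 0, 0, 60, 0.03, 0.105, 0.386, 0.015, 0, 0, 60, 0.03]
}}

```text
time: 6.85
tool_pos: [0.5981, 0.0396, 0.2862]
ee_rot: [-3.141, 0.0, 1.681]
wrist_force: [0.3, -0.1, -0.1]
width: 0.0298
finger_force: 0.0
```

Run:
```python
from h import *
import pickle
o=robot.get_obs();print(o['tool_pos'],o['ee_rot'])
w=shot("wrist"); t=shot("top"); s=shot("scene"); cv2.imwrite("pics/w3.png",w["img"])
V={}
for n,c in [(n,c) for n in("trimmer","board","rest") for c in "wts"]:
    L=spotter.trace(n,dict(w=w,t=t,s=s)[c]); V[n,c]=L
    print(n,c,[(round(d["conf"],2),np.round(d["box"]).tolist()) for d in L[:3]])
for n,p,z in [("trimmer",(.622,.04,1.685),.06),("trimmer",(.622,.04,1.685-np.pi),.06),("board",(.634,.066,.079),0),("rest",(.438,-.08,.143),0)]:
    for cs in ("w","t","s","wts"):
        v=[(dict(w=w,t=t,s=s)[c],V[n,c][0]["region"]) for c in cs if V[n,c]]
        if v: r=fit(n,v,p,z); print(n,cs,r[0].round(4),round(r[1],3))
L=spotter.trace("lever_grip",w)+spotter.trace("lever_grip",t); print("lever",[(round(d["conf"],2),np.round(d["box"]).tolist()) for d in L])
```

```text
[0.59806104 0.03963258 0.28615936] [-3.14145364e+00  2.71837500e-04  1.68064672e+00]
trimmer w [(0.69, [327.0, 95.0, 19.0, 152.0])]
trimmer t [(0.63, [265.0, 167.0, 54.0, 8.0])]
trimmer s [(0.64, [338.0, 204.0, 35.0, 24.0])]
board w [(0.56, [298.0, 8.0, 104.0, 283.0])]
board t [(0.68, [227.0, 143.0, 119.0, 43.0])]
board s [(0.95, [312.0, 189.0, 97.0, 79.0]), (0.53, [235.0, 227.0, 8.0, 13.0])]
rest w [(0.88, [175.0, 196.0, 59.0, 80.0])]
rest t [(0.68, [308.0, 214.0, 36.0, 22.0])]
rest s [(0.9, [271.0, 200.0, 38.0, 31.0])]
trimmer w [0.6235 0.0436 1.6771] 0.921
trimmer t [0.6216 0.0436 1.6865] 0.214
trimmer s [0.6231 0.0394 1.7029] 0.776
trimmer wts [0.6233 0.0428 1.681 ] 0.625
trimmer w [ 0.6235  0.0434 -1.4657] 0.908
trimmer t [ 0.6215  0.0444 -1.4528] 0.221
trimmer s [ 0.6229  0.0343 -1.437 ] 0.733
trimmer wts [ 0.6236  0.0415 -1.4641] 0.602
board w [0.6368 0.0664 0.0796] 0.828
board t [0.6337 0.0661 0.0802] 0.553
board s [0.636  0.0618 0.0914] 0.886
board wts [0.6361 0.0653 0.0805] 0.75
rest w [ 0.4402 -0.0817  0.1463] 0.931
rest t [ 0.4389 -0.0826  0.1037] 0.914
rest s [ 0.4395 -0.0822  0.1399] 0.895
rest wts [ 0.4396 -0.0822  0.1383] 0.91
lever [(0.52, [396.0, 212.0, 10.0, 21.0]), (0.26, [423.0, 237.0, 46.0, 45.0])]
```

View pics/w3.png

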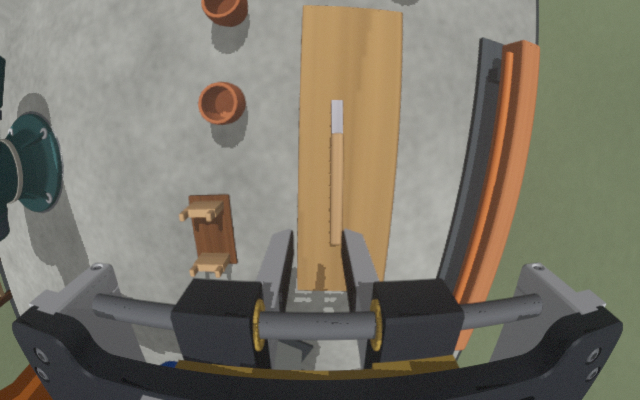

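Request:
{"method": "servo_tool", "body": {
  "commands": [-0.0125, 0.0258, 0.06, 0, 0, 0, 0.045, -0.0125, 0.0258, 0.12, 0, 0, 0, 0.045, -0.0125, 0.0258, 0.17, 0, 0, 0, 0.045, -0.0125, 0.0258, 0.19, 0, 0, 0, 0.045, -0.0125, 0.0258, 0.203, 0, 0, 0, 0.045, -0.0125, 0.0258, 0.211, 0, 0, 0, 0.045, -0.0125, 0.0258, 0.212, 0, 0, 0, 0.045, -0.0125, 0.0258, 0.212, 0, 0, 0, 0, -0.0125, 0.0258, 0.212, 0, 0, 0, 0, -0.0125, 0.0258, 0.212, 0, 0, 0, 0]
}}

```text
time: 8.8
tool_pos: [0.6254, 0.0316, 0.0752]
ee_rot: [3.14, 0.0, 1.683]
wrist_force: [-1.2, -0.2, 0.2]
width: 0.0183
finger_force: 0.5
```

Request:
{"method": "servo_tool", "body": {
  "commands": [0, 0, 0, 0, 0, 0, 0, 0, 0, -0.02, 0, 0, 0, 0, 0, 0, -0.06, 0, 0, 0, 0, 0, 0, -0.08, 0, 0, 0, 0, 0, 0, -0.08, 0, 0, 0, 0]
}}

```text
time: 9.43
tool_pos: [0.6267, 0.0316, 0.1584]
ee_rot: [3.135, 0.001, 1.683]
wrist_force: [-0.1, 0.1, -1.0]
width: 0.0155
finger_force: 30.0
```

```bash
python3 -c "
from h import *
print(robot.get_obs()['tool_pos']);mv(.44,-.082,.145,1.714)"
```

```text
[0.62669679 0.0315538  0.15836567]
MOVE [-0.092, -0.1983, 0.0121] [0.4, 0.1, -1.8] dist 0.219
```

Request:
{"method": "servo_tool", "body": {
  "commands": [-0.02, -0.05, 0, 0, 0, -1.8, 0, -0.045, -0.1, 0, 0, 0, -1.8, 0, -0.075, -0.16, 0.005, 0, 0, -1.8, 0, -0.092, -0.198, 0.012, 0, 0, -1.8, 0, -0.092, -0.198, 0.012, 0, 0, -1.8, 0, -0.092, -0.198, 0.012, 0, 0, -1.8, 0, -0.092, -0.198, 0.012, 0, 0, -1.8, 0]
}}

```text
time: 10.3
tool_pos: [0.4396, -0.0815, 0.1426]
ee_rot: [3.141, -0.0, 1.715]
wrist_force: [-0.5, -0.1, -1.0]
width: 0.0155
finger_force: 30.0
```

Run:
```python
from h import *
o=robot.get_obs();print(o['tool_pos'],o['ee_rot'],o['width'])
w=shot("wrist");s=shot("scene"); cv2.imwrite("pics/w4.png",np.hstack([w["img"][:350,150:500],cv2.resize(s["img"][150:267,220:337],(350,350))]))
for n in("rest",):
    d=spotter.trace(n,w)[0]; print(d["conf"],fit(n,[(w,d["region"])],(.44,-.082,.14)))
mv(.44,-.082,.067,1.712)
```

```text
[ 0.43960103 -0.08150651  0.14261787] [ 3.14101477e+00 -1.65550267e-04  1.71531668e+00] 0.015525218876060334
0.84 (array([ 0.44027186, -0.08105209,  0.12798971]), np.float64(0.46103355236461235))
MOVE [-0.0006, 0.0006, 0.0755] [0.0, -0.0, 0.2] dist 0.075
```

View pics/w4.png

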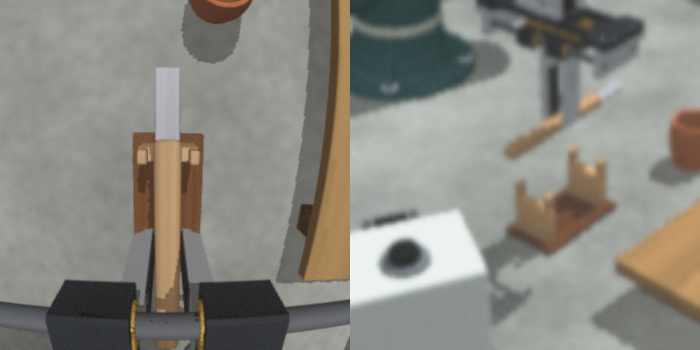

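Request:
{"method": "servo_tool", "body": {
  "commands": [0, 0.0005, 0.03, 0, 0, 0, 0, 0, 0.0005, 0.055, 0, 0, 0, 0, 0, 0.0005, 0.067, 0, 0, 0, 0, 0, 0.0005, 0.074, 0, 0, 0, 0, 0, 0.0005, 0.077, 0, 0, 0, 0, 0, 0.0005, 0.077, 0, 0, 0, 0]
}}

```text
time: 11.2
tool_pos: [0.4395, -0.082, 0.066]
ee_rot: [3.141, 0.0, 1.714]
wrist_force: [-1.2, 0.5, -1.0]
width: 0.0153
finger_force: 30.0
```

Request:
{"method": "servo_tool", "body": {
  "commands": [0, 0, 0, 0, 0, 0, 0.03, 0, 0, 0, 0, 0, 0, 0.03, 0, 0, 0, 0, 0, 0, 0.03, 0, 0, -0.03, 0, 0, 0, 0.03, 0, 0, -0.08, 0, 0, 0, 0.03, 0, 0, -0.14, 0, 0, 0, 0.09, 0, 0, -0.17, 0, 0, 0, 0.09, 0, 0, -0.17, 0, 0, 0, 0.09]
}}

```text
time: 12.2
tool_pos: [0.4405, -0.0823, 0.2386]
ee_rot: [3.135, 0.003, 1.714]
wrist_force: [0.1, 0.4, -0.1]
width: 0.057
finger_force: 0.0
```

Run:
```python
from h import *
o=robot.get_obs();print(o['tool_pos'],o['ee_rot'])
w=shot("wrist");t=shot("top");s=shot("scene")
d=spotter.trace("trimmer",w)[:1]
for k in d: print("trimmer",k["conf"],fit("trimmer",[(w,k["region"])],(.438,-.069,1.71),.05))
for c in (w,t,s):
  for k in spotter.trace("cup1",c):
    g=ground(c,cent(k["region"]),.035)[0]
    if k["conf"]>.3 and g[0]>.2: r=fit("cup",[(c,k["region"])],g,0,False); print("cup",round(k["conf"],2),np.round(k["box"]).tolist(),r[0].round(4),round(r[1],3))
cv2.imwrite("pics/w5.png",w["img"])
```

```text
[ 0.44046435 -0.08232797  0.23858055] [3.13545517e+00 2.89660357e-03 1.71418111e+00]
trimmer 0.74 (array([ 0.43835114, -0.07132818,  1.71322247]), np.float64(0.9247698305178468))
cup 0.83 [328.0, 0.0, 55.0, 44.0] [0.4587 0.1207] 0.971
cup 0.76 [218.0, 214.0, 20.0, 14.0] [0.4438 0.2635] 0.957
cup 0.72 [180.0, 184.0, 24.0, 16.0] [0.5399 0.3856] 0.957
cup 0.56 [259.0, 211.0, 14.0, 15.0] [0.4554 0.121 ] 0.837
cup 0.54 [180.0, 221.0, 22.0, 19.0] [0.41   0.3845] 0.935
cup 0.79 [362.0, 158.0, 13.0, 21.0] [0.4073 0.3877] 0.792
cup 0.74 [324.0, 187.0, 22.0, 21.0] [0.4585 0.1196] 0.944
cup 0.6 [349.0, 174.0, 16.0, 20.0] [0.4449 0.2617] 0.942
cup 0.55 [384.0, 170.0, 18.0, 20.0] [0.5407 0.3812] 0.947
cup 0.42 [419.0, 174.0, 20.0, 28.0] [0.7008 0.3931] 0.593
```

View pics/w5.png

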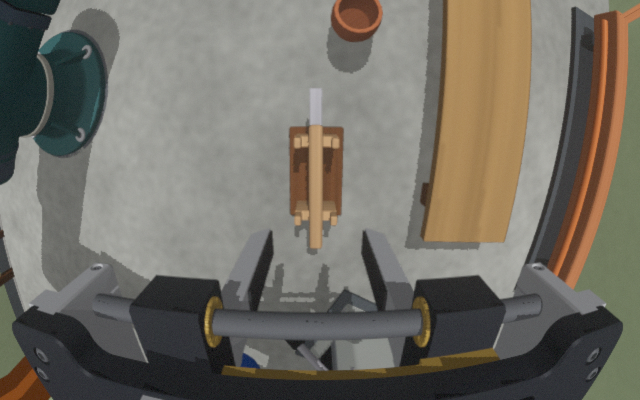

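```bash
python3 -c "
from h import *
mv(.458,.1205,.15,1.65)"
```

```text
MOVE [0.1972, 0.0486, 0.0838] [-0.2, -0.1, 3.7] dist 0.22
```

Request:
{"method": "servo_tool", "body": {
  "commands": [0.06, 0.015, 0.02, 0, 0, 3.7, 0.094, 0.12, 0.03, 0.05, 0, 0, 3.7, 0.094, 0.17, 0.042, 0.07, 0, 0, 3.7, 0.094, 0.197, 0.0486, 0.086, 0, 0, 3.7, 0.094, 0.197, 0.0486, 0.086, 0, 0, 3.7, 0.094]
}}

```text
time: 13.18
tool_pos: [0.4573, 0.1214, 0.1469]
ee_rot: [-3.136, 0.0, 1.653]
wrist_force: [0.4, 0.1, 0.3]
width: 0.0938
finger_force: 0.0
```

```bash
python3 -c "
from h import *
print(robot.get_obs()['width']);mv(.458,.1205,.026,1.65)"
```

```text
0.0938221520782741
MOVE [-0.0009, 0.0013, 0.1209] [-0.3, 0.0, 0.2] dist 0.121
```

Request:
{"method": "servo_tool", "body": {
  "commands": [-0.001, 0.001, 0.045, 0, 0, 0, 0.094, -0.001, 0.001, 0.085, 0, 0, 0, 0.094, -0.001, 0.001, 0.108, 0, 0, 0, 0.094, -0.001, 0.001, 0.12, 0, 0, 0, 0.094, -0.001, 0.001, 0.12, 0, 0, 0, 0.094, -0.001, 0.001, 0.12, 0, 0, 0, 0.05, -0.001, 0.001, 0.12, 0, 0, 0, 0.05, -0.001, 0.001, 0.12, 0, 0, 0, 0.05, -0.001, 0.001, 0.12, 0, 0, 0, 0.05, -0.001, 0.001, 0.12, 0, 0, 0, 0.05]
}}

```text
time: 14.42
tool_pos: [0.4597, 0.1192, 0.0298]
ee_rot: [-3.141, -0.0, 1.65]
wrist_force: [-2.4, -0.3, 4.3]
width: 0.0575
finger_force: 29.9
```

Request:
{"method": "servo_tool", "body": {
  "commands": [0, 0, -0.01, 0, 0, 0, 0.05, 0, 0, -0.04, 0, 0, 0, 0.05, 0, 0, -0.09, 0, 0, 0, 0.05, 0, 0, -0.12, 0, 0, 0, 0.05, 0, 0, -0.12, 0, 0, 0, 0.05, 0, 0, -0.12, 0, 0, 0, 0.05]
}}

```text
time: 15.18
tool_pos: [0.4592, 0.119, 0.1478]
ee_rot: [-3.139, 0.0, 1.65]
wrist_force: [-1.1, 0.9, -3.1]
width: 0.0579
finger_force: 29.9
```

Run:
```python
from h import *
o=robot.get_obs();print(o['tool_pos'],o['ee_rot'])
w=shot("wrist")
print(ground(w,[(0,0)],0)[0].round(2)) 
d=spotter.trace("board",w)
for k in d[:1]: print("board",k["conf"],k["box"],fit("board",[(w,k["region"])],(.636,.066,.08)))
mv(.6474,-.076,.155,1.65)
```

```text
[0.45919772 0.11897264 0.1478319 ] [-3.13913405e+00  1.25946395e-04  1.64954646e+00]
[-0.09  0.41  0.  ]
board 0.82 [418.6, 58.9, 132.4, 237.6] (array([0.65388459, 0.0703573 , 0.15521309]), np.float64(0.6701851597860375))
MOVE [-0.2092, 0.1727, -0.0086] [-0.2, 0.0, -0.0] dist 0.271
```

Run:
```python
from h import *
w=shot("wrist");s=shot("scene")
d=[k for k in spotter.trace("cup1",s)]
for k in d: print(round(k["conf"],2),np.round(k["box"]).tolist())
x,y=proj(s,[.459,.119,.12])[0].astype(int); print(x,y)
cv2.imwrite("pics/w6.png",np.hstack([w["img"][50:400,140:490],cv2.resize(s["img"][y-50:y+50,x-50:x+50],(350,350),interpolation=cv2.INTER_CUBIC)]))
# held cup fit in scene for several foot heights
if d:
    k=min(d,key=lambda k:np.hypot(*(cent(k["region"])-[x,y])))
    for z in np.arange(.09,.15,.01): r=fit("cup",[(s,k["region"])],(.459,.119),z,False); print(z,r[0].round(4),round(r[1],3))
```

```text
0.75 [349.0, 173.0, 15.0, 20.0]
0.72 [363.0, 161.0, 13.0, 18.0]
0.7 [388.0, 169.0, 13.0, 20.0]
0.55 [326.0, 158.0, 21.0, 18.0]
335 175
0.09 [0.4221 0.1542] 0.838
0.09999999999999999 [0.4347 0.1404] 0.833
0.10999999999999999 [0.4473 0.1265] 0.823
0.11999999999999998 [0.459  0.1123] 0.805
0.12999999999999998 [0.4712 0.0985] 0.783
0.13999999999999996 [0.4823 0.0854] 0.758
```

View pics/w6.png

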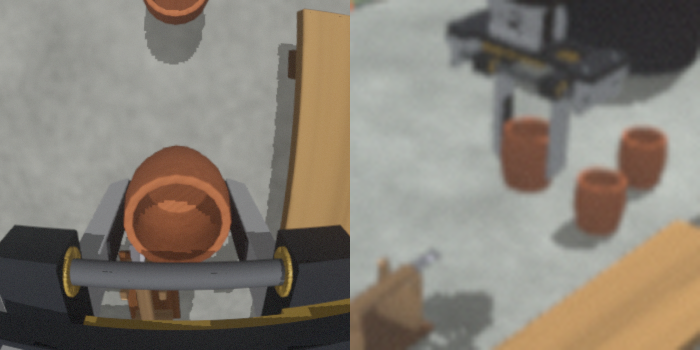

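Request:
{"method": "servo_tool", "body": {
  "commands": [-0.02, 0.016, -0.008, 0, 0, 0, 0.05, -0.06, 0.05, -0.008, 0, 0, 0, 0.05, -0.105, 0.087, -0.008, 0, 0, 0, 0.05, -0.15, 0.124, -0.008, 0, 0, 0, 0.05, -0.185, 0.153, -0.008, 0, 0, 0, 0.05, -0.203, 0.168, -0.008, 0, 0, 0, 0.05, -0.209, 0.173, -0.008, 0, 0, 0, 0.05, -0.209, 0.173, -0.008, 0, 0, 0, 0.05]
}}

```text
time: 16.42
tool_pos: [0.6486, -0.0754, 0.1566]
ee_rot: [-3.14, -0.001, 1.649]
wrist_force: [0.4, 0.4, -3.3]
width: 0.0579
finger_force: 29.9
```

Run:
```python
from h import *
o=robot.get_obs();print(o['tool_pos'],o['ee_rot'])
w=shot("wrist");s=shot("scene")
p=proj(w,[.6474,-.076,.155])[0]
for c in (w,s):
  ks=spotter.trace("cup1",c)
  for k in ks:
    if k["conf"]>.3:
      r=fit("cup",[(c,k["region"])],(.6474,-.076),.125,False); print(round(k["conf"],2),np.round(k["box"]).tolist(),r[0].round(4),round(r[1],3))
mv(.6474,-.076,.0905,1.65)
```

```text
[ 0.64860094 -0.0753563   0.15663194] [-3.14007168e+00 -8.60465859e-04  1.64948178e+00]
0.83 [262.0, 197.0, 114.0, 115.0] [ 0.6489 -0.0741] 0.973
0.72 [385.0, 171.0, 16.0, 18.0] [ 0.6474 -0.076 ] -0.0
0.59 [327.0, 196.0, 22.0, 23.0] [ 0.6448 -0.0742] 0.812
0.54 [361.0, 162.0, 13.0, 12.0] [ 0.6474 -0.076 ] -0.0
MOVE [-0.0014, -0.0012, 0.0673] [0.0, -0.0, 0.0] dist 0.067
```

Request:
{"method": "servo_tool", "body": {
  "commands": [0, -0.001, 0.025, 0, 0, 0, 0.05, 0, -0.001, 0.045, 0, 0, 0, 0.05, 0, -0.001, 0.057, 0, 0, 0, 0.05, 0, -0.001, 0.063, 0, 0, 0, 0.05, 0, -0.001, 0.066, 0, 0, 0, 0.05, 0, -0.001, 0.066, 0, 0, 0, 0.05, 0, -0.001, 0.067, 0, 0, 0, 0.05]
}}

```text
time: 17.5
tool_pos: [0.6485, -0.0758, 0.0914]
ee_rot: [3.14, 0.0, 1.65]
wrist_force: [0.9, -0.2, -2.2]
width: 0.0575
finger_force: 29.9
```

Request:
{"method": "servo_tool", "body": {
  "commands": [0, 0, 0.001, 0, 0, 0, 0.05, 0, 0, 0.001, 0, 0, 0, 0.05]
}}

```text
time: 17.75
tool_pos: [0.6483, -0.0758, 0.09]
ee_rot: [3.141, 0.0, 1.65]
wrist_force: [-0.1, 0.2, -1.9]
width: 0.0576
finger_force: 29.9
```

Request:
{"method": "servo_tool", "body": {
  "commands": [0, 0, 0.001, 0, 0, 0, 0.05, 0, 0, 0.001, 0, 0, 0, 0.05]
}}

```text
time: 18.0
tool_pos: [0.6483, -0.0758, 0.0899]
ee_rot: [3.14, 0.0, 1.65]
wrist_force: [-2.1, -0.0, 5.1]
width: 0.0577
finger_force: 29.9
```

Request:
{"method": "servo_tool", "body": {
  "commands": [0, 0, 0, 0, 0, 0, 0.094, 0, 0, 0, 0, 0, 0, 0.094, 0, 0, 0, 0, 0, 0, 0.094, 0, 0, 0, 0, 0, 0, 0.094, 0, 0, -0.03, 0, 0, 0, 0.094, 0, 0, -0.09, 0, 0, 0, 0.094, 0, 0, -0.12, 0, 0, 0, 0.094, 0, 0, -0.12, 0, 0, 0, 0.094]
}}

```text
time: 19.0
tool_pos: [0.6496, -0.076, 0.2124]
ee_rot: [3.134, 0.002, 1.65]
wrist_force: [-0.1, -0.4, -0.5]
width: 0.0941
finger_force: 0.0
```

```bash
cat > cups.py <<'E'
from h import *
import sys
o=robot.get_obs();print(o['time'],o['tool_pos'].round(4),o['ee_rot'].round(3),o['width'])
def cups(cams="wts"):
    out=[]
    for n in cams:
        c=shot(dict(w="wrist",t="top",s="scene")[n])
        for k in spotter.trace("cup1",c):
            best=(0,)
            for z in (0,.06):
                g=ground(c,cent(k["region"]),z+.035)[0]
                if k["conf"]<.3 or not .2<g[0]<.8 or abs(g[1])>.5: continue
                r=fit("cup",[(c,k["region"])],g,z,False)
                out.append((n,z,r[0].round(4).tolist(),round(r[1],3),round(k["conf"],2)))
    for q in sorted(out,key=lambda q:(q[1],q[2][1])): 
        on=.57<q[2][0]<.7 and -.15<q[2][1]<.28
        if on==(q[1]>0): print(*q)
if __name__=="__main__":
    cups(); 
    if len(sys.argv)>4: mv(*map(float,sys.argv[1:5]))
E
python3 cups.py .4445 .263 .15 1.65
```

```text
19.0 [ 0.6496 -0.076   0.2124] [3.134e+00 2.000e-03 1.650e+00] 0.0940814179689427
t 0 [0.4439, 0.2642] 0.951 0.8
s 0 [0.4149, 0.2667] 0.124 0.61
s 0 [0.5412, 0.3819] 0.947 0.83
t 0 [0.5393, 0.3843] 0.933 0.51
t 0 [0.4103, 0.3851] 0.942 0.85
s 0.06 [0.649, -0.0745] 0.84 0.88
w 0.06 [0.6486, -0.0737] 0.965 0.83
MOVE [0.3533, -0.175, 0.0569] [-0.3, -0.1, -0.0] dist 0.398
```

Request:
{"method": "servo_tool", "body": {
  "commands": [0.03, -0.015, 0, 0, 0, 0, 0.094, 0.085, -0.042, 0.01, 0, 0, 0, 0.094, 0.14, -0.07, 0.02, 0, 0, 0, 0.094, 0.195, -0.097, 0.04, 0, 0, 0, 0.094, 0.25, -0.124, 0.05, 0, 0, 0, 0.094, 0.305, -0.151, 0.06, 0, 0, 0, 0.094, 0.34, -0.168, 0.06, 0, 0, 0, 0.094, 0.353, -0.175, 0.06, 0, 0, 0, 0.094, 0.353, -0.175, 0.06, 0, 0, 0, 0.094]
}}

```text
time: 20.42
tool_pos: [0.4454, 0.2625, 0.148]
ee_rot: [-3.141, 0.001, 1.651]
wrist_force: [0.9, -0.2, 0.1]
width: 0.0939
finger_force: 0.0
```

Run:
```python
from cups import *
cups("wt"); mv(.4445,.263,.028,1.65)
```

```text
20.425 [0.4454 0.2625 0.148 ] [-3.141e+00  1.000e-03  1.651e+00] 0.09388215861440846
t 0 [0.5501, -0.4209] 0.132 0.7
t 0 [0.4444, 0.2541] 0.641 0.78
w 0 [0.4459, 0.2646] 0.971 0.61
t 0 [0.5489, 0.3799] 0.114 0.61
w 0 [0.5407, 0.3839] 0.973 0.88
t 0 [0.402, 0.3843] 0.617 0.62
w 0 [0.4123, 0.3849] 0.975 0.76
t 0.06 [0.6462, -0.0721] 0.94 0.83
MOVE [0.0019, -0.002, 0.1204] [0.0, 0.0, -0.1] dist 0.12
```

Request:
{"method": "servo_tool", "body": {
  "commands": [0.002, 0, 0.045, 0, 0, 0, 0.094, 0.002, 0, 0.085, 0, 0, 0, 0.094, 0.002, 0, 0.108, 0, 0, 0, 0.094, 0.002, 0, 0.12, 0, 0, 0, 0.094, 0.002, 0, 0.12, 0, 0, 0, 0.094, 0.002, 0, 0.12, 0, 0, 0, 0.05, 0.002, 0, 0.12, 0, 0, 0, 0.05, 0.002, 0, 0.12, 0, 0, 0, 0.05, 0.002, 0, 0.12, 0, 0, 0, 0.05, 0.002, 0, 0.12, 0, 0, 0, 0.05]
}}

```text
time: 21.88
tool_pos: [0.4457, 0.2646, 0.0291]
ee_rot: [3.141, -0.0, 1.65]
wrist_force: [-2.0, -0.8, 3.2]
width: 0.0593
finger_force: 30.0
```

Request:
{"method": "servo_tool", "body": {
  "commands": [0, 0, -0.01, 0, 0, 0, 0.05, 0, 0, -0.04, 0, 0, 0, 0.05, 0, 0, -0.09, 0, 0, 0, 0.05, 0, 0, -0.13, 0, 0, 0, 0.05, 0, 0, -0.13, 0, 0, 0, 0.05, 0, 0, -0.13, 0, 0, 0, 0.05]
}}

```text
time: 22.62
tool_pos: [0.4448, 0.264, 0.1569]
ee_rot: [-3.139, 0.001, 1.65]
wrist_force: [-0.4, -0.3, -2.4]
width: 0.0591
finger_force: 30.0
```

Run:
```python
from h import *
mv(.6398,.0187,.155,1.65)
```

```text
MOVE [-0.2599, 0.1751, 0.0017] [-0.1, 0.1, -0.0] dist 0.313
```

Request:
{"method": "servo_tool", "body": {
  "commands": [-0.02, 0.013, 0, 0, 0, 0, 0.05, -0.06, 0.04, 0, 0, 0, 0, 0.05, -0.11, 0.074, 0, 0, 0, 0, 0.05, -0.16, 0.108, 0, 0, 0, 0, 0.05, -0.21, 0.142, 0, 0, 0, 0, 0.05, -0.243, 0.164, 0, 0, 0, 0, 0.05, -0.257, 0.173, 0, 0, 0, 0, 0.05, -0.26, 0.175, 0, 0, 0, 0, 0.05, -0.26, 0.175, 0, 0, 0, 0, 0.05]
}}

```text
time: 23.75
tool_pos: [0.6396, 0.0203, 0.1579]
ee_rot: [-3.14, -0.001, 1.651]
wrist_force: [-1.0, -0.4, -2.4]
width: 0.0596
finger_force: 30.0
```

Run:
```python
from h import *
w=shot("wrist")
for k in spotter.trace("cup1",w):
    r=fit("cup",[(w,k["region"])],(.6398,.0187),robot.get_obs()['tool_pos'][2]-.0295,False); print(round(k["conf"],2),np.round(k["box"]).tolist(),r[0].round(4),round(r[1],3))
mv(.6398,.0187,.0895,1.65)
```

```text
0.93 [264.0, 199.0, 107.0, 114.0] [0.6401 0.0199] 0.923
0.62 [290.0, 337.0, 58.0, 18.0] [ 0.6519 -0.0937] 0.122
MOVE [-0.0019, -0.0001, 0.0691] [-0.0, -0.0, 0.1] dist 0.069
```

Request:
{"method": "servo_tool", "body": {
  "commands": [-0.001, 0, 0.025, 0, 0, 0, 0.05, -0.001, 0, 0.045, 0, 0, 0, 0.05, -0.001, 0, 0.058, 0, 0, 0, 0.05, -0.001, 0, 0.064, 0, 0, 0, 0.05, -0.001, 0, 0.067, 0, 0, 0, 0.05, -0.001, 0, 0.068, 0, 0, 0, 0.05, -0.001, 0, 0.069, 0, 0, 0, 0.05, -0.001, 0, 0.069, 0, 0, 0, 0.05]
}}

```text
time: 24.85
tool_pos: [0.6408, 0.0179, 0.0899]
ee_rot: [3.141, 0.0, 1.649]
wrist_force: [0.7, 0.0, -1.9]
width: 0.0594
finger_force: 30.0
```

Request:
{"method": "servo_tool", "body": {
  "commands": [0, 0, 0.001, 0, 0, 0, 0.05, 0, 0, 0.0015, 0, 0, 0, 0.05]
}}

```text
time: 25.1
tool_pos: [0.6409, 0.018, 0.0891]
ee_rot: [3.14, 0.0, 1.65]
wrist_force: [-1.6, -0.7, 3.3]
width: 0.0592
finger_force: 30.0
```

Request:
{"method": "servo_tool", "body": {
  "commands": [0, 0, 0, 0, 0, 0, 0.094, 0, 0, 0, 0, 0, 0, 0.094, 0, 0, 0, 0, 0, 0, 0.094, 0, 0, 0, 0, 0, 0, 0.094, 0, 0, -0.03, 0, 0, 0, 0.094, 0, 0, -0.09, 0, 0, 0, 0.094, 0, 0, -0.12, 0, 0, 0, 0.094, 0, 0, -0.12, 0, 0, 0, 0.094]
}}

```text
time: 26.1
tool_pos: [0.6422, 0.0179, 0.2118]
ee_rot: [3.134, 0.001, 1.65]
wrist_force: [0.4, -0.5, 0.9]
width: 0.094
finger_force: 0.0
```

```bash
python3 cups.py .5407 .3839 .15 1.65
```

```text
26.1 [0.6422 0.0179 0.2118] [3.134e+00 1.000e-03 1.650e+00] 0.09400737777121021
s 0 [0.4678, -0.1026] 0.513 0.52
s 0 [0.4115, 0.3773] 0.675 0.55
t 0 [0.4097, 0.3859] 0.954 0.49
t 0 [0.4976, 0.3908] 0.82 0.67
s 0 [0.4988, 0.3922] 0.781 0.69
s 0.06 [0.647, -0.0758] 0.944 0.71
w 0.06 [0.6489, -0.073] 0.944 0.98
t 0.06 [0.6463, -0.0721] 0.943 0.7
w 0.06 [0.6413, 0.0178] 0.977 0.67
MOVE [0.3725, -0.0695, 0.0558] [-0.3, -0.0, -0.0] dist 0.383
```

```bash
python3 -c "
from h import *
mv(.498,.391,.20,.6)"
```

```text
MOVE [0.3829, -0.1118, 0.006] [-0.3, 0.1, 60.1] dist 0.399
```

Request:
{"method": "servo_tool", "body": {
  "commands": [0.05, -0.015, 0.006, 0, 0, 10, 0.094, 0.11, -0.032, 0.006, 0, 0, 20, 0.094, 0.17, -0.049, 0.006, 0, 0, 30, 0.094, 0.23, -0.067, 0.006, 0, 0, 40, 0.094, 0.29, -0.085, 0.006, 0, 0, 50, 0.094, 0.345, -0.1, 0.006, 0, 0, 60, 0.094, 0.375, -0.109, 0.006, 0, 0, 60, 0.094, 0.383, -0.112, 0.006, 0, 0, 60, 0.094, 0.383, -0.112, 0.006, 0, 0, 60, 0.094]
}}

```text
time: 27.52
tool_pos: [0.4987, 0.3905, 0.2011]
ee_rot: [3.141, 0.002, 0.603]
wrist_force: [-0.1, -0.1, 0.3]
width: 0.094
finger_force: 0.0
```

Run:
```python
from cups import *
cups("w"); w=shot("wrist"); cv2.imwrite("pics/w7.png",w["img"]); mv(.498,.391,.028,.6)
```

```text
27.525 [0.4987 0.3905 0.2011] [3.141e+00 2.000e-03 6.030e-01] 0.09404164717998008
w 0 [0.6663, -0.2059] 0.65 0.67
w 0 [0.4131, 0.3854] 0.954 0.59
w 0 [0.5002, 0.3898] 0.951 0.65
w 0.06 [0.6515, -0.0899] 0.605 0.67
w 0.06 [0.641, 0.0189] 0.967 0.77
MOVE [-0.0004, -0.0022, 0.1738] [0.0, 0.0, 0.0] dist 0.174
```

View pics/w7.png

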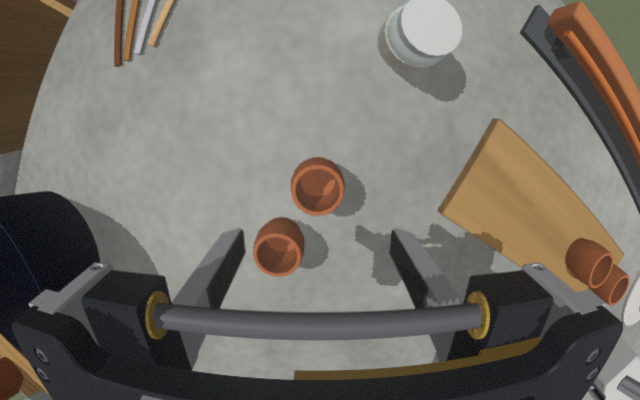

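Request:
{"method": "servo_tool", "body": {
  "commands": [0, 0.001, 0.05, 0, 0, 0, 0.094, 0, 0.001, 0.1, 0, 0, 0, 0.094, 0, 0.001, 0.14, 0, 0, 0, 0.094, 0, 0.001, 0.162, 0, 0, 0, 0.094, 0, 0.001, 0.172, 0, 0, 0, 0.094, 0, 0.001, 0.172, 0, 0, 0, 0.05, 0, 0.001, 0.172, 0, 0, 0, 0.05, 0, 0.001, 0.172, 0, 0, 0, 0.05, 0, 0.001, 0.172, 0, 0, 0, 0.05, 0, 0.001, 0.172, 0, 0, 0, 0.05]
}}

```text
time: 28.92
tool_pos: [0.5, 0.3904, 0.0312]
ee_rot: [3.141, -0.002, 0.602]
wrist_force: [0.7, -0.4, 3.9]
width: 0.0584
finger_force: 30.4
```

Request:
{"method": "servo_tool", "body": {
  "commands": [0, 0, -0.01, 0, 0, 0, 0.05, 0, 0, -0.04, 0, 0, 0, 0.05, 0, 0, -0.09, 0, 0, 0, 0.05, 0, 0, -0.13, 0, 0, 0, 0.05, 0, 0, -0.13, 0, 0, 0, 0.05, 0, 0, -0.13, 0, 0, 0, 0.05]
}}

```text
time: 29.68
tool_pos: [0.4985, 0.3898, 0.1582]
ee_rot: [-3.141, 0.003, 0.602]
wrist_force: [-0.6, -0.7, -2.8]
width: 0.0585
finger_force: 30.4
```

Run:
```python
from h import *
mv(.632,.115,.158,1.65)
```

```text
MOVE [-0.0457, 0.3021, 0.0002] [-0.1, 0.1, -60.0] dist 0.306
```

Request:
{"method": "servo_tool", "body": {
  "commands": [-0.004, 0.02, 0, 0, 0, -8, 0.05, -0.01, 0.06, 0, 0, 0, -16, 0.05, -0.018, 0.11, 0, 0, 0, -26, 0.05, -0.025, 0.16, 0, 0, 0, -36, 0.05, -0.032, 0.21, 0, 0, 0, -46, 0.05, -0.039, 0.255, 0, 0, 0, -54, 0.05, -0.043, 0.285, 0, 0, 0, -60, 0.05, -0.046, 0.3, 0, 0, 0, -60, 0.05, -0.046, 0.302, 0, 0, 0, -60, 0.05, -0.046, 0.302, 0, 0, 0, -60, 0.05]
}}

```text
time: 30.92
tool_pos: [0.6319, 0.1164, 0.1593]
ee_rot: [-3.14, -0.001, 1.65]
wrist_force: [-0.1, -0.1, -1.6]
width: 0.0583
finger_force: 30.4
```

Run:
```python
from h import *
w=shot("wrist")
for k in spotter.trace("cup1",w):
    r=fit("cup",[(w,k["region"])],(.632,.115),robot.get_obs()['tool_pos'][2]-.031,False); print(round(k["conf"],2),np.round(k["box"]).tolist(),r[0].round(4),round(r[1],3))
mv(.632,.115,.0915,1.65)
```

```text
0.85 [296.0, 353.0, 46.0, 20.0] [0.632 0.115] -0.0
0.81 [267.0, 199.0, 103.0, 114.0] [0.6325 0.116 ] 0.931
0.65 [291.0, 337.0, 59.0, 20.0] [0.6434 0.0008] 0.147
MOVE [-0.0017, -0.0001, 0.0684] [-0.0, -0.0, 0.0] dist 0.068
```

Request:
{"method": "servo_tool", "body": {
  "commands": [-0.001, 0, 0.025, 0, 0, 0, 0.05, -0.001, 0, 0.045, 0, 0, 0, 0.05, -0.001, 0, 0.057, 0, 0, 0, 0.05, -0.001, 0, 0.063, 0, 0, 0, 0.05, -0.001, 0, 0.066, 0, 0, 0, 0.05, -0.001, 0, 0.068, 0, 0, 0, 0.05, -0.001, 0, 0.069, 0, 0, 0, 0.05, -0.001, 0, 0.069, 0, 0, 0, 0.05]
}}

```text
time: 32.02
tool_pos: [0.6328, 0.1143, 0.0913]
ee_rot: [3.141, -0.0, 1.65]
wrist_force: [0.0, -0.6, -2.0]
width: 0.0584
finger_force: 30.4
```

Request:
{"method": "servo_tool", "body": {
  "commands": [0, 0, 0.001, 0, 0, 0, 0.05, 0, 0, 0.0015, 0, 0, 0, 0.05]
}}

```text
time: 32.28
tool_pos: [0.6328, 0.1142, 0.0912]
ee_rot: [3.14, 0.0, 1.65]
wrist_force: [-3.6, -1.4, 6.7]
width: 0.0584
finger_force: 30.4
```

Request:
{"method": "servo_tool", "body": {
  "commands": [0, 0, 0, 0, 0, 0, 0.094, 0, 0, 0, 0, 0, 0, 0.094, 0, 0, 0, 0, 0, 0, 0.094, 0, 0, 0, 0, 0, 0, 0.094, 0, 0, -0.03, 0, 0, 0, 0.094, 0, 0, -0.09, 0, 0, 0, 0.094, 0, 0, -0.12, 0, 0, 0, 0.094, 0, 0, -0.12, 0, 0, 0, 0.094]
}}

```text
time: 33.28
tool_pos: [0.6343, 0.1145, 0.2133]
ee_rot: [3.134, -0.0, 1.65]
wrist_force: [-0.4, 0.1, 0.1]
width: 0.094
finger_force: 0.0
```

```bash
python3 cups.py .4115 .3855 .15 1.65
```

```text
33.275 [0.6343 0.1145 0.2133] [ 3.134 -0.     1.65 ] 0.09400339805256003
s 0 [0.4709, -0.1074] 0.49 0.68
s 0 [0.4129, 0.3822] 0.84 0.63
t 0 [0.41, 0.3857] 0.912 0.56
w 0.06 [0.6498, -0.0829] 0.544 0.7
s 0.06 [0.6487, -0.077] 0.946 0.63
t 0.06 [0.6446, -0.0731] 0.822 0.52
s 0.06 [0.6402, 0.0159] 0.874 0.91
w 0.06 [0.6415, 0.0179] 0.907 0.63
t 0.06 [0.6386, 0.0189] 0.917 0.83
s 0.06 [0.6325, 0.1122] 0.87 0.87
w 0.06 [0.6332, 0.1139] 0.965 0.68
MOVE [0.2878, -0.1979, 0.0576] [-0.3, -0.0, -0.0] dist 0.354
```

Request:
{"method": "servo_tool", "body": {
  "commands": [0.03, -0.02, 0, 0, 0, 0, 0.094, 0.08, -0.055, 0.01, 0, 0, 0, 0.094, 0.13, -0.089, 0.02, 0, 0, 0, 0.094, 0.18, -0.124, 0.04, 0, 0, 0, 0.094, 0.23, -0.158, 0.05, 0, 0, 0, 0.094, 0.27, -0.186, 0.06, 0, 0, 0, 0.094, 0.285, -0.196, 0.06, 0, 0, 0, 0.094, 0.288, -0.198, 0.06, 0, 0, 0, 0.094, 0.288, -0.198, 0.06, 0, 0, 0, 0.094]
}}

```text
time: 34.7
tool_pos: [0.4137, 0.3851, 0.1497]
ee_rot: [3.141, 0.0, 1.648]
wrist_force: [0.1, 0.1, 0.1]
width: 0.0939
finger_force: 0.0
```

Run:
```python
from cups import *
cups("w"); mv(.4115,.3855,.029,1.65)
```

```text
34.7 [0.4137 0.3851 0.1497] [3.141 0.    1.648] 0.09387691409901062
w 0 [0.4123, 0.3854] 0.975 0.92
MOVE [0.0009, -0.0024, 0.1208] [0.0, 0.0, -0.1] dist 0.121
```

Request:
{"method": "servo_tool", "body": {
  "commands": [0, -0.002, 0.045, 0, 0, 0, 0.094, 0, -0.002, 0.085, 0, 0, 0, 0.094, 0, -0.002, 0.108, 0, 0, 0, 0.094, 0, -0.002, 0.12, 0, 0, 0, 0.094, 0, -0.002, 0.121, 0, 0, 0, 0.094, 0, -0.002, 0.121, 0, 0, 0, 0.05, 0, -0.002, 0.121, 0, 0, 0, 0.05, 0, -0.002, 0.121, 0, 0, 0, 0.05, 0, -0.002, 0.121, 0, 0, 0, 0.05, 0, -0.002, 0.121, 0, 0, 0, 0.05]
}}

```text
time: 36.05
tool_pos: [0.4111, 0.386, 0.0291]
ee_rot: [3.14, -0.001, 1.65]
wrist_force: [0.3, -1.1, 1.7]
width: 0.0594
finger_force: 30.0
```

Request:
{"method": "servo_tool", "body": {
  "commands": [0, 0, -0.01, 0, 0, 0, 0.05, 0, 0, -0.04, 0, 0, 0, 0.05, 0, 0, -0.09, 0, 0, 0, 0.05, 0, 0, -0.13, 0, 0, 0, 0.05, 0, 0, -0.13, 0, 0, 0, 0.05, 0, 0, -0.13, 0, 0, 0, 0.05]
}}

```text
time: 36.8
tool_pos: [0.4097, 0.385, 0.1568]
ee_rot: [-3.139, 0.002, 1.65]
wrist_force: [-0.5, -0.5, -2.3]
width: 0.0592
finger_force: 30.0
```

Run:
```python
from h import *
mv(.6246,.209,.158,1.65)
```

```text
MOVE [-0.1924, 0.2003, -0.0014] [-0.1, 0.1, -0.0] dist 0.278
```

Request:
{"method": "servo_tool", "body": {
  "commands": [-0.015, 0.016, -0.001, 0, 0, 0, 0.05, -0.045, 0.047, -0.001, 0, 0, 0, 0.05, -0.08, 0.083, -0.001, 0, 0, 0, 0.05, -0.115, 0.12, -0.001, 0, 0, 0, 0.05, -0.15, 0.156, -0.001, 0, 0, 0, 0.05, -0.177, 0.184, -0.001, 0, 0, 0, 0.05, -0.188, 0.196, -0.001, 0, 0, 0, 0.05, -0.192, 0.2, -0.001, 0, 0, 0, 0.05, -0.192, 0.2, -0.001, 0, 0, 0, 0.05]
}}

```text
time: 37.92
tool_pos: [0.6241, 0.2108, 0.1588]
ee_rot: [-3.14, -0.0, 1.651]
wrist_force: [-0.5, 0.4, -1.9]
width: 0.0592
finger_force: 30.0
```

Run:
```python
from h import *
w=shot("wrist")
for k in spotter.trace("cup1",w):
    r=fit("cup",[(w,k["region"])],(.6246,.209),robot.get_obs()['tool_pos'][2]-.029,False); print(round(k["conf"],2),np.round(k["box"]).tolist(),r[0].round(4),round(r[1],3))
mv(.6246,.209,.0893,1.65)
```

```text
0.85 [262.0, 202.0, 108.0, 110.0] [0.6247 0.21  ] 0.91
0.71 [294.0, 349.0, 52.0, 19.0] [0.6246 0.209 ] -0.0
0.59 [292.0, 342.0, 53.0, 13.0] [0.6327 0.0949] 0.122
MOVE [-0.0023, 0.0004, 0.0702] [-0.0, -0.0, 0.1] dist 0.07
```

Request:
{"method": "servo_tool", "body": {
  "commands": [-0.001, 0, 0.025, 0, 0, 0, 0.05, -0.001, 0, 0.045, 0, 0, 0, 0.05, -0.001, 0, 0.058, 0, 0, 0, 0.05, -0.001, 0, 0.065, 0, 0, 0, 0.05, -0.001, 0, 0.068, 0, 0, 0, 0.05, -0.001, 0, 0.069, 0, 0, 0, 0.05, -0.001, 0, 0.07, 0, 0, 0, 0.05, -0.001, 0, 0.07, 0, 0, 0, 0.05]
}}

```text
time: 39.02
tool_pos: [0.6254, 0.209, 0.0899]
ee_rot: [3.141, -0.0, 1.65]
wrist_force: [0.2, 0.7, -1.1]
width: 0.0597
finger_force: 30.0
```

Request:
{"method": "servo_tool", "body": {
  "commands": [0, 0, 0.001, 0, 0, 0, 0.05, 0, 0, 0.001, 0, 0, 0, 0.05]
}}

```text
time: 39.28
tool_pos: [0.6255, 0.2091, 0.0892]
ee_rot: [3.14, -0.0, 1.65]
wrist_force: [-0.2, 0.0, 1.1]
width: 0.0592
finger_force: 30.0
```

Request:
{"method": "servo_tool", "body": {
  "commands": [0, 0, 0, 0, 0, 0, 0.094, 0, 0, 0, 0, 0, 0, 0.094, 0, 0, 0, 0, 0, 0, 0.094, 0, 0, 0, 0, 0, 0, 0.094, 0, 0, -0.03, 0, 0, 0, 0.094, 0, 0, -0.09, 0, 0, 0, 0.094, 0, 0, -0.14, 0, 0, 0, 0.094, 0, 0, -0.19, 0, 0, 0, 0.094, 0, 0, -0.19, 0, 0, 0, 0.094]
}}

```text
time: 40.4
tool_pos: [0.6269, 0.2094, 0.2854]
ee_rot: [3.13, -0.002, 1.65]
wrist_force: [0.7, -0.8, 0.9]
width: 0.0943
finger_force: 0.0
```

Run:
```python
from cups import *
cups(); s=shot("scene"); t=shot("top"); cv2.imwrite("pics/st.png",np.vstack([cv2.resize(s["img"][140:310,120:460],(680,340)),t["img"][120:260,150:490].repeat(2,0).repeat(2,1)[:260]])[:600])
# view pose for the lever: -x front of breaker
mv(.44,-.31,.25,2.73)
```

```text
40.4 [0.6269 0.2094 0.2854] [ 3.13e+00 -2.00e-03  1.65e+00] 0.09433408542930326
s 0 [0.5749, 0.29] 0.848 0.62
s 0.06 [0.6478, -0.0761] 0.949 0.59
t 0.06 [0.6465, -0.0715] 0.884 0.8
s 0.06 [0.642, 0.0129] 0.938 0.67
w 0.06 [0.6407, 0.018] 0.39 0.83
t 0.06 [0.6398, 0.0191] 0.895 0.74
s 0.06 [0.6331, 0.1109] 0.9 0.57
t 0.06 [0.6321, 0.1153] 0.931 0.84
t 0.06 [0.6249, 0.2032] 0.506 0.56
s 0.06 [0.6252, 0.2059] 0.931 0.62
w 0.06 [0.6261, 0.2082] 0.96 0.87
MOVE [-0.5027, -0.2249, 0.0275] [-0.2, -0.1, -61.9] dist 0.551
```

View pics/st.png

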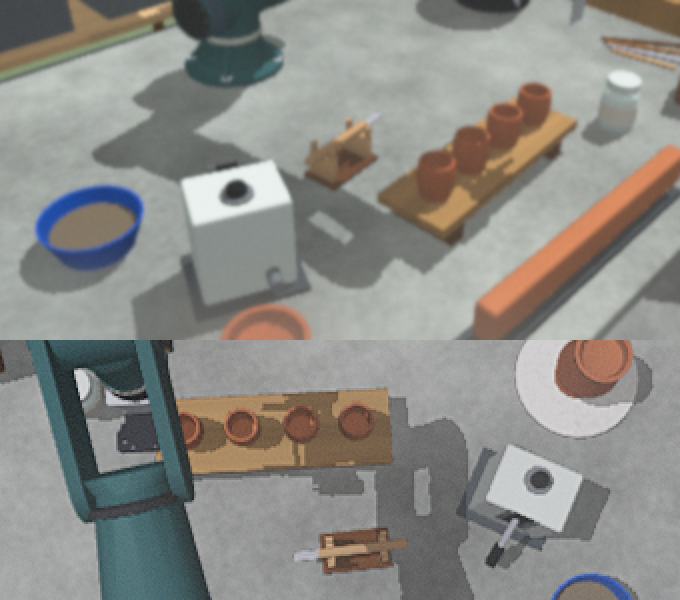

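Request:
{"method": "servo_tool", "body": {
  "commands": [-0.04, -0.018, 0, 0, 0, -8, 0.05, -0.1, -0.045, 0, 0, 0, -16, 0.05, -0.155, -0.07, 0, 0, 0, -26, 0.05, -0.21, -0.095, 0, 0, 0, -36, 0.05, -0.265, -0.12, 0, 0, 0, -46, 0.05, -0.32, -0.144, 0, 0, 0, -56, 0.05, -0.375, -0.168, 0, 0, 0, -62, 0.05, -0.43, -0.193, 0.01, 0, 0, -62, 0.05, -0.475, -0.213, 0.02, 0, 0, -62, 0.05, -0.503, -0.225, 0.03, 0, 0, -62, 0.05]
}}

```text
time: 42.05
tool_pos: [0.4389, -0.3123, 0.2473]
ee_rot: [3.141, -0.001, 2.729]
wrist_force: [-0.1, -0.4, 0.3]
width: 0.0497
finger_force: 0.0
```

Request:
{"method": "servo_tool", "body": {
  "commands": [0, 0, 0, 0, 0, 0, 0.05, 0, 0, 0, 0, 0, 0, 0.05, 0, 0, 0, 0, 0, 0, 0.05]
}}

```text
time: 42.42
tool_pos: [0.4411, -0.3092, 0.2491]
ee_rot: [3.141, 0.001, 2.733]
wrist_force: [0.3, -0.2, 0.0]
width: 0.05
finger_force: 0.0
```

Run:
```python
from h import *
o=robot.get_obs();print(o['tool_pos'],o['ee_rot'])
w=shot("wrist");cv2.imwrite("pics/w8.png",w["img"])
for n in("lever_grip","breaker"):
  for k in spotter.trace(n,w)[:3]: print(n,round(k["conf"],2),np.round(k["box"]).tolist())
print("expected grip px",proj(w,[.4366,-.308,.06]),"button",proj(w,[.538,-.353,.172]))
d=np.array([-.914,.406]);
```

```text
[ 0.44111874 -0.30915417  0.24907289] [3.14149062e+00 1.03435832e-03 2.73347376e+00]
lever_grip 0.78 [306.0, 159.0, 14.0, 84.0]
breaker 0.7 [259.0, 156.0, 115.0, 159.0]
breaker 0.35 [502.0, 230.0, 54.0, 46.0]
breaker 0.25 [548.0, 202.0, 52.0, 48.0]
expected grip px [[315.6723955  175.67391434]] button [[314.47880222 312.64964206]]
```

View pics/w8.png

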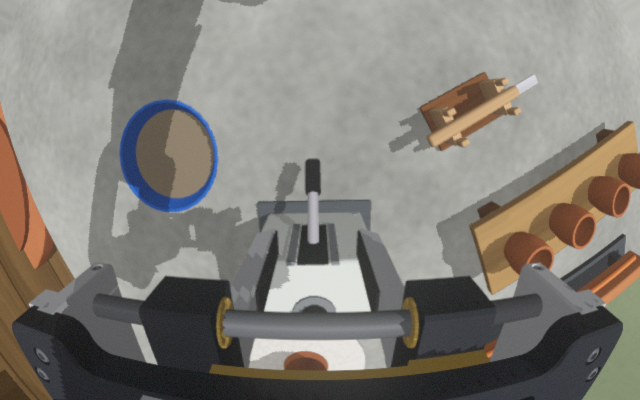

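Run:
```python
from h import *
w=shot("wrist"); g=ground(w,[(313,176.5)],.06)[0]; print(g); mv(g[0],g[1],.054,2.725)
```

```text
[ 0.43611039 -0.31149362  0.06      ]
MOVE [0.0038, -0.0037, 0.1949] [-0.0, 0.0, 0.5] dist 0.195
```

Request:
{"method": "servo_tool", "body": {
  "commands": [0.004, -0.003, 0.05, 0, 0, 0.5, 0.05, 0.004, -0.003, 0.1, 0, 0, 0.5, 0.05, 0.004, -0.003, 0.15, 0, 0, 0.5, 0.05, 0.004, -0.003, 0.18, 0, 0, 0.5, 0.05, 0.004, -0.003, 0.195, 0, 0, 0.5, 0.05, 0.004, -0.003, 0.195, 0, 0, 0.5, 0.05]
}}

```text
time: 43.38
tool_pos: [0.4354, -0.3109, 0.053]
ee_rot: [3.141, -0.001, 2.723]
wrist_force: [0.2, -0.1, -0.3]
width: 0.0504
finger_force: 0.0
```

Request:
{"method": "servo_tool", "body": {
  "commands": [0, 0, 0, 0, 0, 0, 0.0, 0, 0, 0, 0, 0, 0, 0, 0, 0, 0, 0, 0, 0, 0, 0, 0, 0, 0, 0, 0, 0]
}}

```text
time: 43.88
tool_pos: [0.4356, -0.3126, 0.0543]
ee_rot: [-3.139, 0.002, 2.724]
wrist_force: [-1.7, -1.8, 0.9]
width: 0.0179
finger_force: 30.0
```

Request:
{"method": "servo_tool", "body": {
  "commands": [0.007, 0, -0.009, 0, 0, 0, 0, 0.0127, 0, -0.02, 0, 0, 0, 0, 0.017, 0, -0.031, 0, 0, 0, 0, 0.0197, 0, -0.042, 0, 0, 0, 0, 0.021, 0, -0.058, 0, 0, 0, 0, 0.0197, 0, -0.0735, 0, 0, 0, 0]
}}

```text
time: 44.62
tool_pos: [0.4159, -0.3044, 0.1255]
ee_rot: [-3.139, -0.003, 2.723]
wrist_force: [-0.4, -6.4, -4.8]
width: 0.0177
finger_force: 30.0
```

Going well; finish the arc from here (another ~18 mm up, 5 mm back).

Request:
{"method": "servo_tool", "body": {
  "commands": [-0.002, 0, -0.008, 0, 0, 0, 0, -0.004, 0, -0.0155, 0, 0, 0, 0, -0.005, 0, -0.0185, 0, 0, 0, 0, -0.005, 0, -0.0195, 0, 0, 0, 0, -0.005, 0, -0.0195, 0, 0, 0, 0]
}}

```text
time: 45.25
tool_pos: [0.421, -0.3065, 0.1454]
ee_rot: [-3.139, -0.002, 2.723]
wrist_force: [-1.2, -5.2, -3.8]
width: 0.0179
finger_force: 30.0
```

Request:
{"method": "servo_tool", "body": {
  "commands": [-0.001, 0, -0.002, 0, 0, 0, 0, -0.001, 0, -0.004, 0, 0, 0, 0, -0.001, 0, -0.004, 0, 0, 0, 0]
}}

```text
time: 45.62
tool_pos: [0.4215, -0.3067, 0.1471]
ee_rot: [-3.139, -0.004, 2.722]
wrist_force: [0.2, -5.7, -11.0]
width: 0.018
finger_force: 30.0
```

Request:
{"method": "servo_tool", "body": {
  "commands": [0, 0, 0.003, 0, 0, 0, 0, 0, 0, 0.003, 0, 0, 0, 0.05, 0, 0, 0.003, 0, 0, 0, 0.05, 0, 0, 0.003, 0, 0, 0, 0.05, 0, 0, -0.03, 0, 0, 0, 0.05, 0, 0, -0.09, 0, 0, 0, 0.05, 0, 0, -0.12, 0, 0, 0, 0.05, 0, 0, -0.12, 0, 0, 0, 0.05]
}}

```text
time: 46.62
tool_pos: [0.4242, -0.3064, 0.2739]
ee_rot: [-3.14, 0.007, 2.723]
wrist_force: [0.2, 0.0, 0.1]
width: 0.05
finger_force: 0.0
```

Run:
```python
from cups import *
w=shot("wrist");t=shot("top"); s=shot("scene"); x=np.zeros((560,680,3),np.uint8)
x[:340]=cv2.resize(s["img"][140:310,120:460],(680,340)); x[340:,:340]=w["img"][60:280,140:480]; x[340:,340:]=t["img"][120:230,310:480].repeat(2,0).repeat(2,1)
cv2.imwrite("pics/fin.png",x)
print("up/down px",proj(w,[.4223,-.303,.149]),proj(w,[.4366,-.308,.06]))
for k in spotter.trace("lever_grip",w)[:2]: print(round(k["conf"],2),np.round(k["box"]).tolist())
for n,p in (("basin",(.3347,-.4745)),("jar",(.69,.395))):
  for k in spotter.trace(n,t)[:1]: print(n,fit(n,[(t,k["region"])],p,0,False))
cups("ts")
```

```text
46.625 [ 0.4242 -0.3064  0.2739] [-3.14   0.007  2.723] 0.04997088397916968
up/down px [[318.87398695 190.13860519]] [[319.46962526 183.37152189]]
0.92 [307.0, 167.0, 19.0, 83.0]
basin (array([ 0.33295867, -0.47487231]), np.float64(0.29737654320987655))
jar (array([0.69320223, 0.39646279]), np.float64(0.8736842105263158))
s 0 [0.5737, 0.291] 0.885 0.87
t 0.06 [0.6473, -0.0722] 0.941 0.58
s 0.06 [0.6389, 0.0164] 0.847 0.6
t 0.06 [0.639, 0.0181] 0.845 0.49
t 0.06 [0.6308, 0.1146] 0.95 0.84
s 0.06 [0.6287, 0.1158] 0.759 0.77
t 0.06 [0.6251, 0.2088] 0.913 0.53
s 0.06 [0.6248, 0.2101] 0.763 0.87
```

View pics/fin.png

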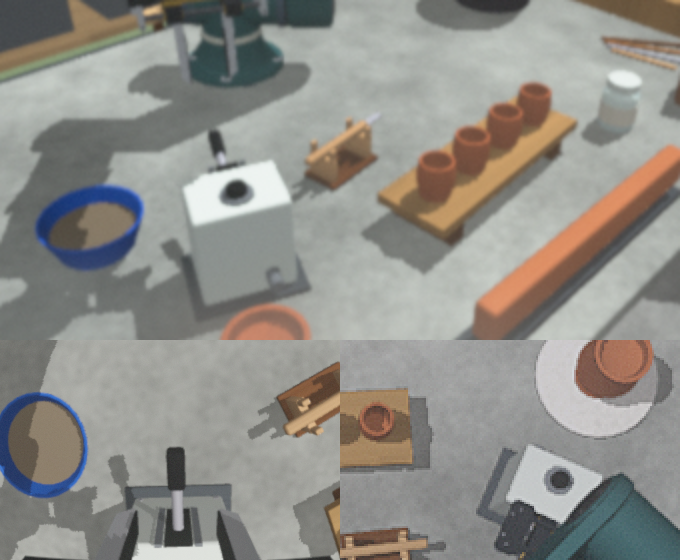

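The final picture shows the lever raised (grip above the box top at (215,145)), all four cups standing on the board, the tool across both forks, and the basin and jar where they were.

```bash
python3 -c "
from bench import close_job
print(close_job())"
```

```text
the job is handed in; nothing more can be done
None
```

The job is done and handed in at about 47 s: the breaker was tested and the lever dropped, the trimming tool lies across both forks, all four cups stand upright on the board, the lever is back up and staying up by itself, and the basin and jar were not touched.

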